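# Stand the parcel up and raise the parcel camera

### The arm

A 6-joint arm with a two-finger parallel gripper is mounted at the origin on the work surface. World frame = base frame: x ahead of the robot, y to its left, z up, the work surface at z = 0. Lengths are in m, angles in degrees, forces in N, time in s.
With the tool pointing down it reaches from about 0.425 to 0.925 m from the base axis. Payload 12.5 kg.
Tool frame: the origin (TCP) lies midway between the tips of the shut fingers; the grasp point (between the pads) lies 19 mm behind it; z points along the fingers, y is the line along which they close (so a half turn about z gives the same grasp; the last joint's range is limited). The gripper opens to 85 mm and grips with 20 to 120 N. Pads are 22 mm wide; open, the fingers measure 114 mm over their backs; the gripper's body (76 mm by 85 mm) begins 54 mm behind the grasp point. The pads swing forward as they close: fully open they stand 13 mm farther back than shut.
Start: joints at [64.653, 28.126, 89.318, -0, 62.55, -6.05], TCP at [0.207, 0.59, 0.231] pointing down, gripper open.
Joint ranges: [-177.58, 177.58], [-47.91, 125.51], [2.72, 160], [-65.01, 245.01], [3.68, 167.84], [-153.87, 153.87]. Speed limits (degrees/s): [127.2, 127.2, 159.86, 180, 180, 180].

### API

Orientations are given as a 3x3 rotation matrix whose columns are the frame's x, y, z axes.
In Python, from bench import bot gives the robot as it stands. Calls block until the motion is done:
- bot.move_pose(position, orientation): joint-space move of the TCP to a pose.
- bot.move_straight(position, vel=0.15, rot=None, max_force=None): straight line of the TCP; rot=None keeps the orientation; vel is the mean speed in m/s. With max_force (N) it stops when the force on the tool has changed by that much, and returns True; else False.
- bot.set_joints(angles): joint-space move.
- bot.let_go() and bot.close(force=None): open the fingers fully, or close them until they stop; force is the grip in N (None keeps the last).
- bot.hold(seconds).
- bot.inverse_kinematics(position, orientation): joint angles nearest the present ones, or None.
- bot.sense(): the state.
- bot.grab_frame(name): name is "scene" or "top"; returns the picture (420x560x3 uint8, red, green, blue); there is no depth.
- bot.camera_info(name): a dict with "fx", "fy", "cx", "cy" (pixels), "pose" (4x4, takes a point from camera to world coordinates). Camera axes: x right, y down, z forward; pixel columns grow to the right and rows downward; lengths in m; the calibration is good to about 2 mm. A picture is of the moment at which its call begins. camera_info takes no time and is no camera call.
A pose or a line that the arm cannot do raises bot.MotionError and nothing moves.
- bot.sign_off(): hands the job in; it is judged then, once.
The state is a dict: "time": time; "qpos": joint angles; "dq": joint speeds; "tau": joint torques, N m; "position": TCP position; "eef_rot": TCP orientation; "ft_force": force on the tool from outside, world axes, zero at the start; "moment": the same for the moment, N m; "gripper_width": finger opening in m; "gripper_force": force on a finger pad.
Only numpy, scipy, OpenCV 4.12 (cv2) and the standard library are available. Lean on these libraries where they do the work, as an engineer would, in place of code of your own. Each camera call takes 0.05 s, during which the arm holds its last target. There are 200 camera calls.

### The job

One carton in the parcel lane has fallen over: stand it upright on end in the lane, in the gap between its neighbours, and let go of it, without knocking or shifting the standing cartons. Then, for the photograph, take the head of the telescopic camera stand beside the lane with its release button squeezed in, pull it straight up past the first stop to the second stop (fully extended), and finish while holding it up there, button still squeezed, because the second stop has no catch of its own. Leave the tape roll alone.

Things in the scene. Friction and masses are not known exactly. Their poses are not given: they have to be found in the camera images.
- lane: Fixed grey board, 190 mm across (its x), 440 mm along the lane (its y), 6 mm thick, with a guide 10 mm wide and 14 mm high along each long side (inner faces 82 mm from the middle); ends open. Origin: centre of the underside, on the bench; z up. Parcels stand on its top, 6 mm above the bench. Its +y end points to the camera stand.
- fallen: Fallen carton, 115 (its x) x 56 (y) x 44 (z) mm, 0.11 to 0.23 kg; origin at its centre. It lies flat along the lane, its +x end towards the lane's -y end. Upright: x axis vertical, either end up, centre 63.5 mm above the bench. As it lies, 30 to 60 mm are free to the next carton on the lane's +y side, 90 to 120 mm to neighbour_c on the -y side.
- neighbour_a: Standing carton, 60 x 44 x 88 mm (x across the lane, y along it, z up), about 0.2 kg; origin at the centre of its underside. Leave it standing where it is.
- neighbour_b: Standing carton, 56 x 40 x 74 mm (x across, y along, z up), about 0.2 kg; origin at the centre of its underside. Leave it standing where it is.
- neighbour_c: Standing carton, 58 x 44 x 80 mm (x across, y along, z up), about 0.2 kg; origin at the centre of its underside. Leave it standing where it is.
- grip (a point): Point on the telescope's axis at mid-height of the release button, where to grip the head, from above, closing along x. Head: grey block 34 (x) x 40 (y) x 50 (z) mm, top 18 mm above this point. Site x points to the button's side, z up. 182 mm above the bench when pushed in. A black camera 60 x 34 x 36 mm is on the -y side, centred 65 mm from the axis, its top just below this point's height.
- button (a point): Centre of the outer face of the black ribbed release button, 26 mm wide (y), 34 mm high (z), standing 8 mm out of the head's +x face; 25 mm from the telescope's axis when out. From here to the head's opposite face: 42 mm with the button out, 36 mm squeezed in (the middle of the grip is then 1 mm from the axis, to the button's side).
- stand: Fixed base of the camera stand: steel plate 110 x 110 x 12 mm, bolted down; on it a fixed tube of 30 mm diameter with a collar of 40 mm diameter, its top 140 mm above the bench, out of which the telescope rises. Origin: centre of the underside, under the telescope's axis; axes as grip.
- telescope (a joint): How far the telescope is pulled up, m: 0 pushed in (caught), 0.05 first stop (catches if the button is not squeezed), 0.100 second stop, a hard end stop without a catch: it sinks if let go. With the button out it is locked at 0. The moving part weighs 0.35 kg; pulling takes about 5 N with the button squeezed.
- release (a joint): How far the release button is squeezed in, m: 0 out, 0.006 fully in; a spring takes about 2.5 N to start, 6 N for fully in; the catch is free beyond 0.004. A grip of 15 to 25 N squeezes it and holds the head well.
- tape_roll: Bystander: roll of clear tape lying flat, 90 mm diameter, 25 mm high; origin at the centre of its underside.
Mind the look-alikes: they are no part of the job. Leave any black or green look-alike of the fallen alone.

How it is judged:
By the outcome, as a careful person would: the job done as asked, in the order asked, and still so for the second after the job is handed in, while the arm keeps its last pose, push and grip.
It also fails if it takes over 48 s, if anything falls off the work surface, if the arm or the gripper's body presses on something with over 40 N, if the wrist force passes 120 N, or if a joint passes its speed limit or range.

## Working session

There is one attempt and no reset: what is moved stays moved. The work goes in short steps, each a Python script; the robot and the scene stay as the last script left them, time stands still between calls to the robot, and variables do not carry over. Pictures are saved under pics/ and viewed, at most 10 in all, crops included, and the job is handed in when it is done.

```bash
mkdir -p pics; ls
python3 - <<'E'
from bench import bot
import cv2
for n in("scene","top"):
    cv2.imwrite(f"pics/{n}0.png",cv2.resize(bot.grab_frame(n)[:,:,::-1],(800,600),interpolation=cv2.INTER_CUBIC))
    c=bot.camera_info(n);print(n,c["fx"],c["fy"],c["cx"],c["cy"]);print(c["pose"])
s=bot.sense();print(s["time"],s["eef_rot"])
E
```

```text
pics
scene 432.77669580652696 432.77669580652696 275.00799199366946 217.66123900037059
[[-0.75866627  0.39758865 -0.51608987  0.99426931]
 [ 0.65147839  0.4615643  -0.60210821  0.60971004]
 [-0.00118273 -0.79302059 -0.60919368  0.73435817]
 [ 0.          0.          0.          1.        ]]
top 498.86511130363965 498.86511130363965 283.0086891313676 218.01109572685004
[[-0.02470613 -0.9949381   0.09740527  0.40887883]
 [-0.99955473  0.02621585  0.01424996  0.02125035]
 [-0.01673139 -0.09700984 -0.99514278  1.29646966]
 [ 0.          0.          0.          1.        ]]
0.1 [[-9.43817765e-01  3.30466137e-01 -3.98711667e-04]
 [ 3.30466365e-01  9.43817374e-01 -8.63956197e-04]
 [ 9.08027316e-05 -9.47178002e-04 -9.99999547e-01]]
```

View pics/scene0.png

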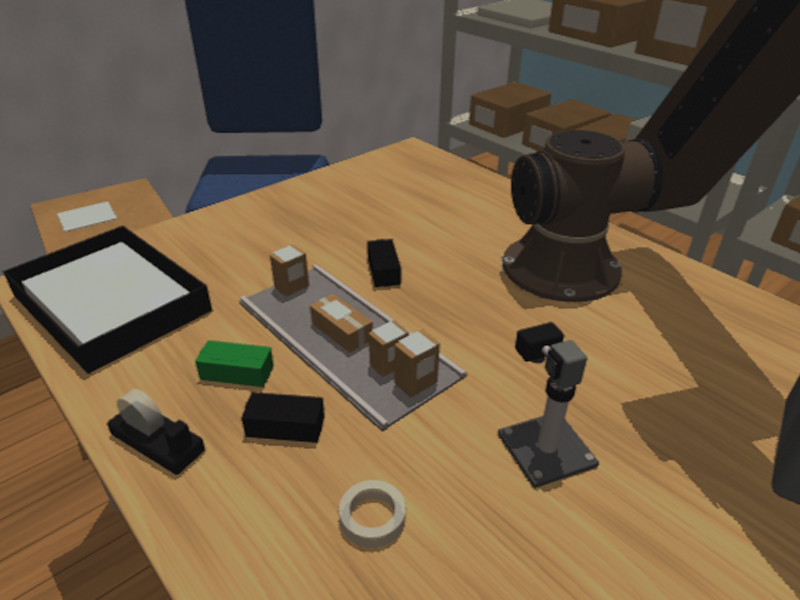

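View pics/top0.png

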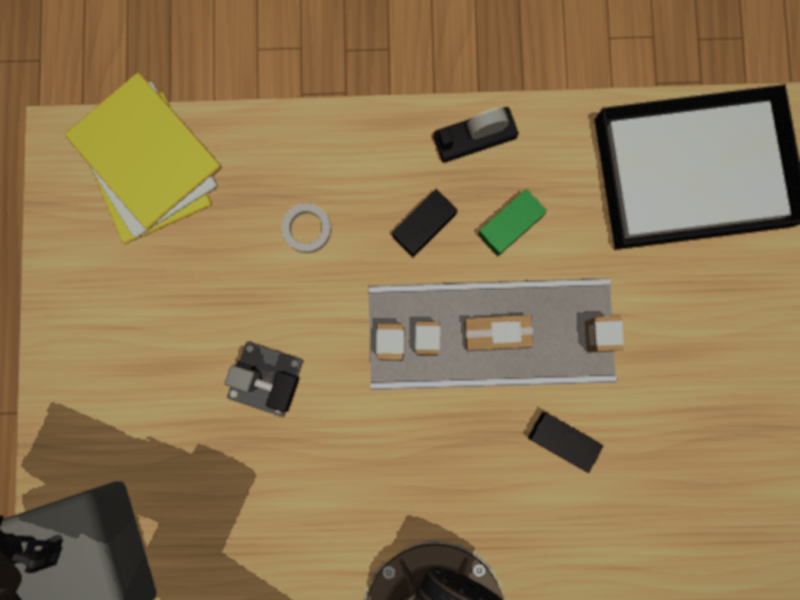

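The top view shows the lane (corners about (370,288), (610,282), (615,380), (371,387)), with the fallen carton at about (499,332), neighbours at (390,341), (427,338) and (606,333), and the stand at about (264,378). I'll enlarge the lane and stand.

```bash
cat > h.py <<'E'
import numpy as np, cv2
from bench import bot
def plane(n,uv,z):
    c=bot.camera_info(n);T=c["pose"]
    d=T[:3,:3]@[(uv[0]-c["cx"])/c["fx"],(uv[1]-c["cy"])/c["fy"],1]
    return T[:3,3]+d*(z-T[2,3])/d[2]
def proj(n,P):
    c=bot.camera_info(n);T=c["pose"]
    p=T[:3,:3].T@(np.array(P)-T[:3,3]);return np.array([c["fx"]*p[0]/p[2]+c["cx"],c["fy"]*p[1]/p[2]+c["cy"]])
def crop(n,x,y,w,h,s,f):
    im=bot.grab_frame(n)[:,:,::-1]
    cv2.imwrite(f,cv2.resize(im[y:y+h,x:x+w],None,fx=s,fy=s,interpolation=cv2.INTER_CUBIC))
E
python3 - <<'E'
from h import *
im=bot.grab_frame("top")[:,:,::-1]; sc=bot.grab_frame("scene")[:,:,::-1]
a=cv2.resize(im[190:280,250:440],None,fx=4,fy=4,interpolation=cv2.INTER_CUBIC) # 760x360
b=cv2.resize(im[235:295,150:220],None,fx=4,fy=4,interpolation=cv2.INTER_CUBIC) # 280x240
cv2.imwrite("pics/a.png",np.vstack([a,np.hstack([b,np.zeros((240,480,3),np.uint8)])]))
c=cv2.resize(sc[160:300,160:330],None,fx=2.8,fy=2.8,interpolation=cv2.INTER_CUBIC)
d=cv2.resize(sc[220:345,345:420],None,fx=4,fy=4,interpolation=cv2.INTER_CUBIC) #300x500
o=np.zeros((500,c.shape[1]+300,3),np.uint8);o[:c.shape[0],:c.shape[1]]=c;o[:,c.shape[1]:]=d;print(c.shape)
cv2.imwrite("pics/b.png",o)
E
```

```text
(392, 476, 3)
```

View pics/a.png

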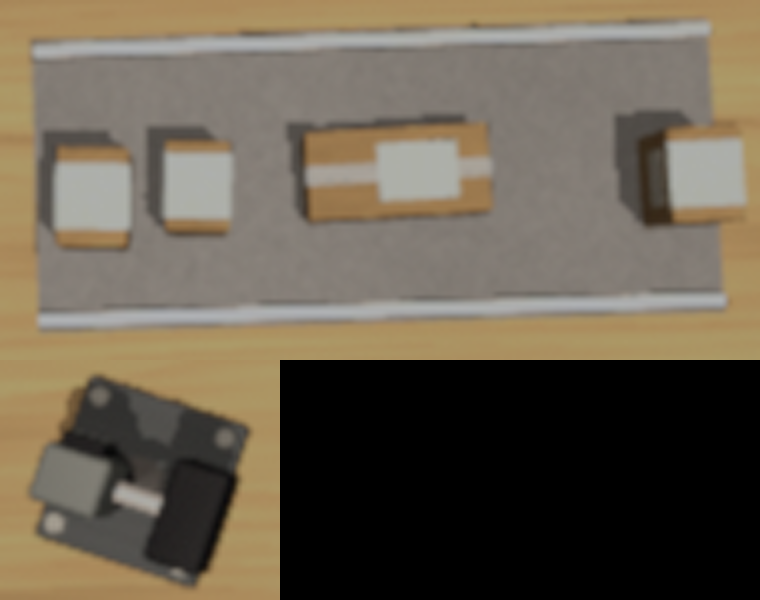

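View pics/b.png

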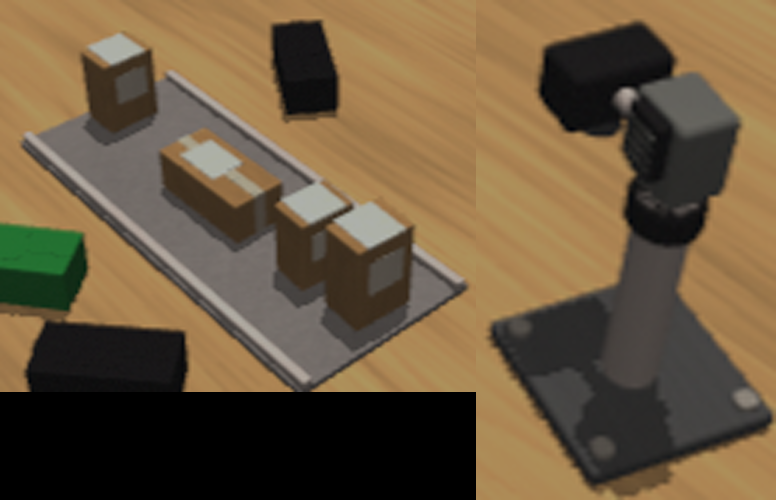

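Run:
```python
from h import *
np.set_printoptions(precision=4,suppress=True)
def A(pts,z,ox=250,oy=190,dy=0): return np.array([plane("top",((u+.5)/4-.5+ox,(v-dy+.5)/4-.5+oy),z)[:2] for u,v in pts])
def rect(n,p):
    print(n,p.mean(0),"edges",np.linalg.norm(np.roll(p,-1,0)-p,axis=1));d=p[1]-p[0]+p[2]-p[3];print("  ang of edge01",np.degrees(np.arctan2(d[1],d[0])))
rect("lane",A([(33,42),(709,22),(726,305),(39,328)],.015))
rect("fallen",A([(304,133),(487,123),(494,211),(309,221)],.05))
rect("a",A([(55,146),(131,146),(131,246),(57,246)],.094))
rect("b",A([(164,141),(233,140),(232,233),(165,233)],.080))
rect("c",A([(667,127),(742,123),(745,219),(671,224)],.086))
rect("head",A([(50,443),(119,462),(101,516),(31,496)],.200,150,235,360))
rect("base",A([(97,376),(250,428),(195,587),(37,535)],.012,150,235,360))
# scene check
def S(u,v,z): return plane("scene",((u+.5)/4-.5+345-476/4,(v+.5)/4-.5+220),z)
print("base scene",[S(*p,.012)[:2] for p in((492,325),(597,478),(771,412))])
print("head scene",[S(*p,.2)[:2] for p in((690,72),(739,120),(673,128),(633,86))])
```

```text
lane [ 0.4917 -0.1151] edges [0.4366 0.1818 0.4377 0.1844]
  ang of edge01 -89.66888323054259
fallen [ 0.4899 -0.1254] edges [0.1145 0.0552 0.1153 0.0551]
  ang of edge01 -88.35982526974233
a [0.4773 0.0639] edges [0.046  0.0604 0.0446 0.0604]
  ang of edge01 -91.4699598924518
b [0.4821 0.0002] edges [0.0422 0.0568 0.0408 0.0562]
  ang of edge01 -91.05057528469754
c [ 0.482  -0.3069] edges [0.0454 0.0582 0.0446 0.0588]
  ang of edge01 -88.00914738950371
head [0.4204 0.2912] edges [0.0397 0.0309 0.0403 0.0306]
  ang of edge01 -106.87725583639077
base [0.42   0.2926] edges [0.1052 0.107  0.1075 0.1084]
  ang of edge01 -109.66888845435943
base scene [array([0.4551, 0.228 ]), array([0.4911, 0.33  ]), array([0.3899, 0.3626])]
head scene [array([0.4041, 0.2826]), array([0.4152, 0.3184]), array([0.4428, 0.3019]), array([0.433 , 0.2713])]
```

The enlarged views give the carton centre at (0.490, -0.125), yaw 1.6°, and free gaps of about 47 mm and 100 mm. The stand axis is at about (0.421, 0.2935), with button side +x at about -19.4°. Next I check reach for a tilted grasp (the -y end goes up).

```bash
cat >> h.py <<'E'
def tool(tilt,yaw,s):
    """tilt>0: points to +y and down; tool y = s*(cos yaw, sin yaw, 0)"""
    t,w=np.radians([tilt,yaw]); y=s*np.array([np.cos(w),np.sin(w),0]); n=np.array([-np.sin(w),np.cos(w),0])
    z=n*np.sin(t)-np.array([0,0,np.cos(t)])
    return np.column_stack([np.cross(y,z),y,z])
def tcp(g,R): return np.array(g)+.019*R[:,2]
G0=np.array([.4893,-.150,.032]); G1=np.array([.490,-.148,.0895])  # grasp points lying / upright
AX=np.array([.421,.2935])
E
python3 - <<'E'
from h import *
np.set_printoptions(precision=1,suppress=True)
for s in(1,-1):
  for t in (40,35,30):
    for nm,R,g in(("pick",tool(t,1.6,s),G0),("up",tool(t,1.6,s),G0+[0,0,.11]),("mid",tool(t-45,.8,s),(G0+G1)/2+[0,0,.11]),("turn",tool(t-90,.3,s),G1+[0,0,.08]),("place",tool(t-90,.3,s),G1)):
        print(s,t,nm,bot.inverse_kinematics(tcp(g,R),R))
  R=tool(0,-19.4,s); print("stand",s,bot.inverse_kinematics(tcp([*AX,.182],R),R),bot.inverse_kinematics(tcp([*AX,.3],R),R))
E
```

```text
1 40 pick [-38.   46.7 106.4  34.8  60.1 -66.3]
1 40 up [-38.   36.4 104.4  31.7  70.4 -58.9]
1 40 mid [-22.2  24.7 110.9  -6.8  42.6 -18. ]
1 40 turn None
1 40 place None
1 35 pick [-36.7  45.1 107.6  33.1  55.6 -64.2]
1 35 up [-36.7  34.8 105.2  29.4  66.4 -56.7]
1 35 mid [-20.   24.6 111.8 -14.3  41.  -10.2]
1 35 turn None
1 35 place None
1 30 pick [-35.3  43.7 108.8  31.   51.  -61.6]
1 30 up [-35.3  33.3 106.1  26.8  62.4 -54.1]
1 30 mid [-17.8  24.7 112.6 -22.4  40.1  -1.7]
1 30 turn None
1 30 place None
stand 1 [ 27.5  24.2 109.3  -0.   46.6  46.9] [ 27.5  16.  100.9  -0.   63.1  46.9]
-1 40 pick [-38.   46.7 106.4  34.8  60.1 113.7]
-1 40 up [-38.   36.4 104.4  31.7  70.4 121.1]
-1 40 mid None
-1 40 turn None
-1 40 place None
-1 35 pick [-36.7  45.1 107.6  33.1  55.6 115.8]
-1 35 up [-36.7  34.8 105.2  29.4  66.4 123.3]
-1 35 mid None
-1 35 turn None
-1 35 place None
-1 30 pick [-35.3  43.7 108.8  31.   51.  118.4]
-1 30 up [-35.3  33.3 106.1  26.8  62.4 125.9]
-1 30 mid None
-1 30 turn None
-1 30 place None
stand -1 [  27.5   24.2  109.3   -0.    46.6 -133.1] [  27.5   16.   100.9   -0.    63.1 -133.1]
```

Run:
```python
from h import *
np.set_printoptions(precision=0,suppress=True)
def ok(g,t,yaw,s):
    R=tool(t,yaw,s); return bot.inverse_kinematics(tcp(g,R),R)
for s in(1,-1):
  for nm,g in(("pick-y",G0),("pick+y",[.491,-.100,.032]),("place",G1),("place+",G1+[0,-.03,0.05])):
    T=[t for t in range(-85,86,5) if ok(g,t,.8,s) is not None]; print(s,nm,T)
    for t in (T[0],T[-1]): print("   ",t,ok(g,t,.8,s))
```

```text
1 pick-y [-25, -20, -15, -10, -5, 0, 5, 10, 15, 20, 25, 30, 35, 40, 45, 50, 55, 60, 65, 70, 75, 80, 85]
    -25 [-14.  40. 119. -61.  28.  42.]
    85 [-44.  64.  97.  46.  99. -76.]
1 pick+y [-30, -25, -20, -15, -10, -5, 0, 5, 10, 15, 20, 25, 30, 35, 40, 45, 50, 55, 60, 65, 70, 75, 80, 85]
    -30 [ -6.  41. 119. -64.  33.  53.]
    85 [-40.  63. 101.  49.  95. -78.]
1 place [-35, -30, -25, -20, -15, -10, -5, 0, 5, 10, 15, 20, 25, 30, 35, 40, 45, 50, 55, 60, 65, 70, 75, 80, 85]
    -35 [ -9.  36. 118. -65.  39.  47.]
    85 [-44.  58.  99.  46. 101. -73.]
1 place+ [-35, -30, -25, -20, -15, -10, -5, 0, 5, 10, 15, 20, 25, 30, 35, 40, 45, 50, 55, 60, 65, 70, 75, 80, 85]
    -35 [-13.  31. 117. -59.  40.  36.]
    85 [-46.  54.  96.  45. 106. -69.]
-1 pick-y [-25, -20, 5, 10, 15, 20, 25, 30, 35, 40, 45, 50, 55, 60, 65, 70, 75, 80, 85]
    -25 [ -14.   40.  119.  -61.   28. -138.]
    85 [-44.  64.  97.  46.  99. 104.]
-1 pick+y [-30, -25, -20, 5, 10, 15, 20, 25, 30, 35, 40, 45, 50, 55, 60, 65, 70, 75, 80, 85]
    -30 [  -6.   41.  119.  -64.   33. -127.]
    85 [-40.  63. 101.  49.  95. 102.]
-1 place [-35, -30, -25, 5, 10, 15, 20, 25, 30, 35, 40, 45, 50, 55, 60, 65, 70, 75, 80, 85]
    -35 [  -9.   36.  118.  -65.   39. -133.]
    85 [-44.  58.  99.  46. 101. 107.]
-1 place+ [-35, -30, 0, 5, 10, 15, 20, 25, 30, 35, 40, 45, 50, 55, 60, 65, 70, 75, 80, 85]
    -35 [ -13.   31.  117.  -59.   40. -144.]
    85 [-46.  54.  96.  45. 106. 111.]
```

```bash
cat >> h.py <<'E'
T0,T1=-25,65
G0=np.array([.4905,-.095,.032]); G1=np.array([.4905,-.129,.0645+.030])
Ra,Rb=tool(T0,1.6,1),tool(T1,.6,1)
E
python3 - <<'E'
from h import *
np.set_printoptions(precision=1,suppress=True)
for nm,R,g in(("hi",Ra,G0+[0,0,.12]),("pick",Ra,G0),("mid",tool(20,1,1),(G0+G1)/2+[0,0,.11]),("turn",Rb,G1+[0,0,.08]),("place",Rb,G1)): print(nm,bot.inverse_kinematics(tcp(g,R),R))
p=bot.sense()["position"]
bot.move_straight([p[0],p[1],.40],vel=.3)
bot.move_pose(tcp(G0+[0,0,.12],Ra),Ra)
s=bot.sense();print(s["time"],s["position"],s["qpos"])
bot.move_straight(tcp(G0,Ra),vel=.1,max_force=12)
s=bot.sense();print(s["time"],(s["position"]-tcp(G0,Ra))*1e3,s["ft_force"])
crop("scene",140,150,200,150,4,"pics/c.png")
E
```

```text
hi [ -7.2  27.2 115.4 -39.9  40.6  22.7]
pick [ -7.2  40.1 119.2 -58.   29.5  44.6]
mid [-28.6  27.1 108.5  20.9  56.4 -43.1]
turn [-41.1  41.9 102.4  42.5  90.5 -64.2]
place [-41.1  49.4 103.1  42.8  84.5 -69.8]
3.6833 [ 0.5 -0.1  0.1] [ -7.1  27.2 115.4 -39.9  40.6  22.7]
5.0333 [0.1 0.  0.3] [ 0.1 -0.   1.3]
```

View pics/c.png

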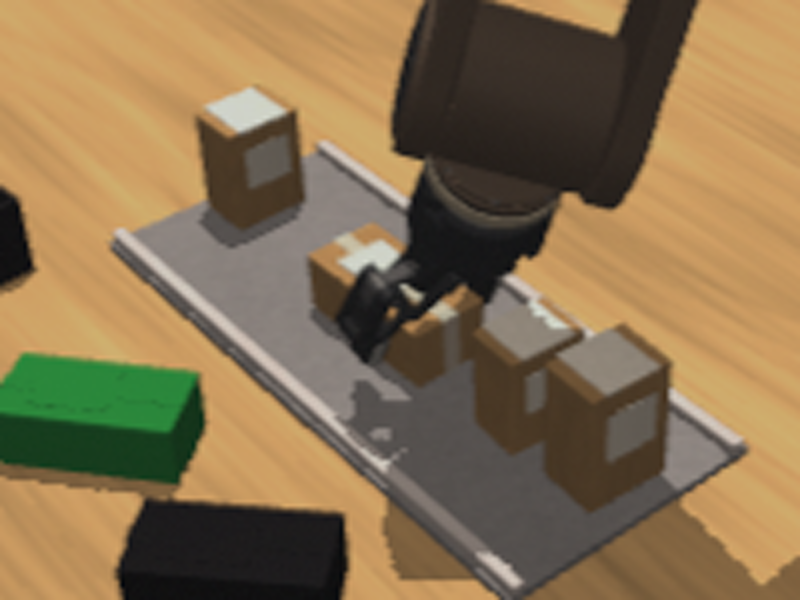

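The finger at (365,315) straddles the carton and is clear of neighbour b. Now grip, lift and turn.

Run:
```python
from h import *
np.set_printoptions(precision=3,suppress=True)
bot.close(60); s=bot.sense();print(s["time"],s["gripper_width"],s["ft_force"])
bot.move_straight(tcp(G0+[0,0,.12],Ra),vel=.1)
print(bot.sense()["ft_force"])
for i in (1,2,3):
    f=i/3;R=tool(T0+90*f,1.6-f,1);g=G0+[0,0,.12]+f*(G1-G0+[0,0,-.05])
    p=tcp(g,R);d=np.linalg.norm(p-bot.sense()["position"])
    bot.move_straight(p,vel=max(d/1.3,.002),rot=R)
s=bot.sense();print(s["time"],s["gripper_width"],s["ft_force"],s["position"]-p)
crop("scene",140,110,200,150,4,"pics/d.png")
```

```text
5.4667 0.055125405319342666 [-0.433  2.726  6.247]
[ 0.118 -0.057 -1.569]
10.825 0.05526601376839976 [-0.122  0.62  -1.511] [0. 0. 0.]
```

View pics/d.png

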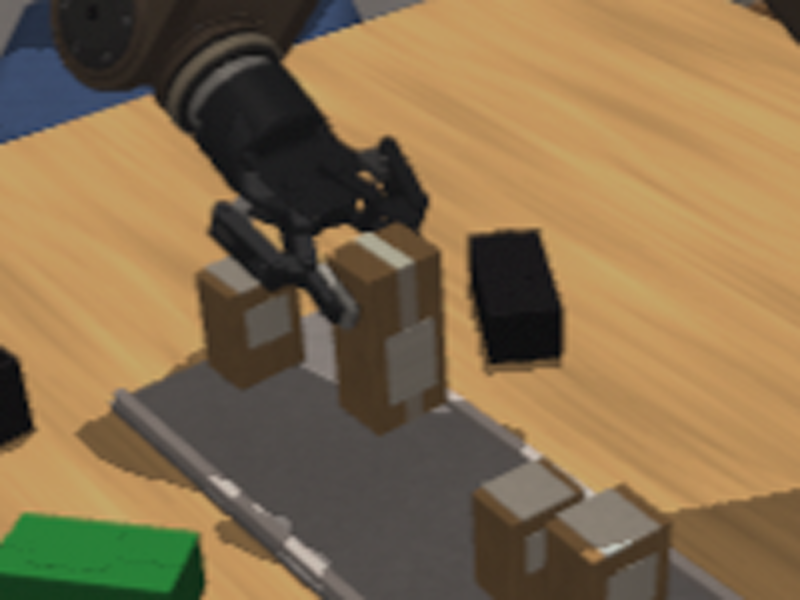

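The carton is held upright (bottom at (380,430)), clear of c and b. Next: lower to contact, release, go straight up and look.

Run:
```python
from h import *
np.set_printoptions(precision=4,suppress=True)
print(bot.move_straight(tcp(G1+[0,0,.008],Rb),vel=.1,max_force=8))
print(bot.move_straight(tcp(G1-[0,0,.006],Rb),vel=.02,max_force=5))
s=bot.sense();print(s["time"],s["position"]-tcp(G1,Rb),s["ft_force"],s["moment"])
bot.let_go(); s=bot.sense();print(s["time"],s["ft_force"])
bot.move_straight(s["position"]+[0,0,.13],vel=.15)
crop("scene",140,110,200,150,4,"pics/e.png")
print(bot.sense()["time"])
```

```text
False
True
12.1167 [-0.      0.0001  0.0006] [ 0.0349 -0.185   4.6913] [ 0.1902 -0.2198 -0.0013]
12.525 [-0.3612  0.1666 -0.5024]
13.5917
```

View pics/e.png

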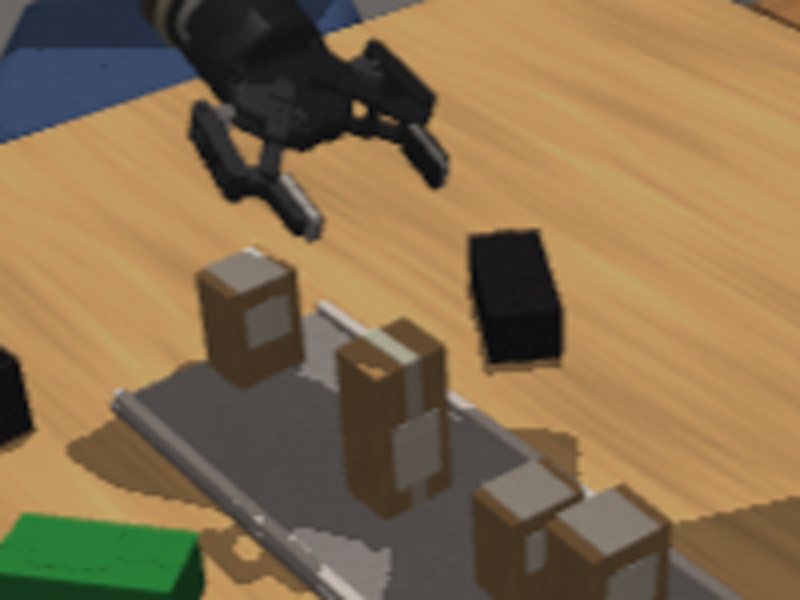

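Carton stands upright and released (base at (385,515)), neighbours unmoved. On to the stand.

```bash
cat >> h.py <<'E'
ux=np.array([np.cos(np.radians(-19.4)),np.sin(np.radians(-19.4)),0])
Rs=tool(0,-19.4,1); H=np.array([*AX,.182])+.001*ux
E
python3 - <<'E'
from h import *
np.set_printoptions(precision=4,suppress=True)
p=bot.sense()["position"]
bot.move_straight(p+[0,0,.08],vel=.2)
bot.move_pose(tcp(H+[0,0,.13],Rs),Rs)
bot.move_straight(tcp(H+[0,0,.045],Rs),vel=.15)
bot.move_straight(tcp(H,Rs),vel=.06,max_force=8)
s=bot.sense();print(s["time"],s["position"]-tcp(H,Rs),s["ft_force"])
im=bot.grab_frame("scene")[:,:,::-1];t=bot.grab_frame("top")[:,:,::-1]
f=lambda a:cv2.resize(a,(390,520),interpolation=cv2.INTER_CUBIC)
cv2.imwrite("pics/f.png",np.hstack([f(im[200:340,330:435]),f(t[210:310,145:220])]))
E
```

```text
17.3333 [0.0001 0.0001 0.0002] [-0.3703 -0.2601  0.0247]
```

View pics/f.png

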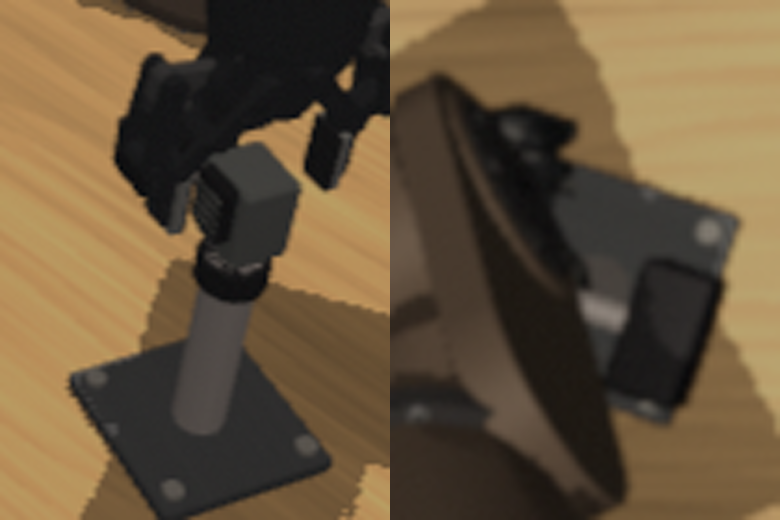

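The head sits between the fingers, with the button beside the left pad at (195,205). Close gently and check the side force.

Run:
```python
from h import *
np.set_printoptions(precision=4,suppress=True)
uy=np.cross([0,0,1],ux)
bot.close(22)
def show():
    s=bot.sense();f=s["ft_force"];print(round(s["time"],2),"w",round(s["gripper_width"]*1e3,2),"gf",s["gripper_force"],"Fx",f@ux,"Fy",f@uy,"Fz",f[2],s["position"])
    return f@ux
f=show()
if abs(f)>4:
    for k in range(4):
        bot.move_straight(bot.sense()["position"]+np.sign(f)*.0006*ux,vel=.01); f2=show()
        if abs(f2)<4 or f2*f<0: break
```

```text
17.98 w 35.12 gf 22.3423370718956 Fx -7.981258791540243 Fy -0.11487654523608963 Fz 8.528456015931054 [0.4214 0.2936 0.1636]
18.27 w 34.24 gf 25.211372673511505 Fx 2.5238421179219355 Fy -2.3972087398789017 Fz 0.6768543382432074 [0.4211 0.2937 0.1637]
```

Centred and squeezed. Pull up.

Run:
```python
from h import *
np.set_printoptions(precision=4,suppress=True)
def show():
    s=bot.sense();print(round(s["time"],2),"w",round(s["gripper_width"]*1e3,2),"gf",s["gripper_force"],s["ft_force"],s["position"])
p=bot.sense()["position"]; show()
print(bot.move_straight(p+[0,0,.092],vel=.05,max_force=25)); show()
print(bot.move_straight(p+[0,0,.106],vel=.02,max_force=10)); show()
bot.hold(.3); show()
im=bot.grab_frame("scene")[:,:,::-1]
cv2.imwrite("pics/g.png",cv2.resize(im[130:340,130:410],(800,600),interpolation=cv2.INTER_CUBIC))
```

```text
18.27 w 34.24 gf 25.211372673511505 [ 1.5843 -3.0994  0.6769] [0.4211 0.2937 0.1637]
False
20.27 w 34.41 gf 24.945210814476013 [ 4.3752 -2.527  -2.6708] [0.4211 0.2937 0.2556]
True
20.76 w 33.93 gf 29.84314352273941 [ 1.0445  2.4247 -2.1534] [0.4209 0.2936 0.2637]
21.06 w 34.21 gf 31.257273852825165 [-1.6531  4.8865 -3.1094] [0.4209 0.2936 0.2632]
```

View pics/g.png

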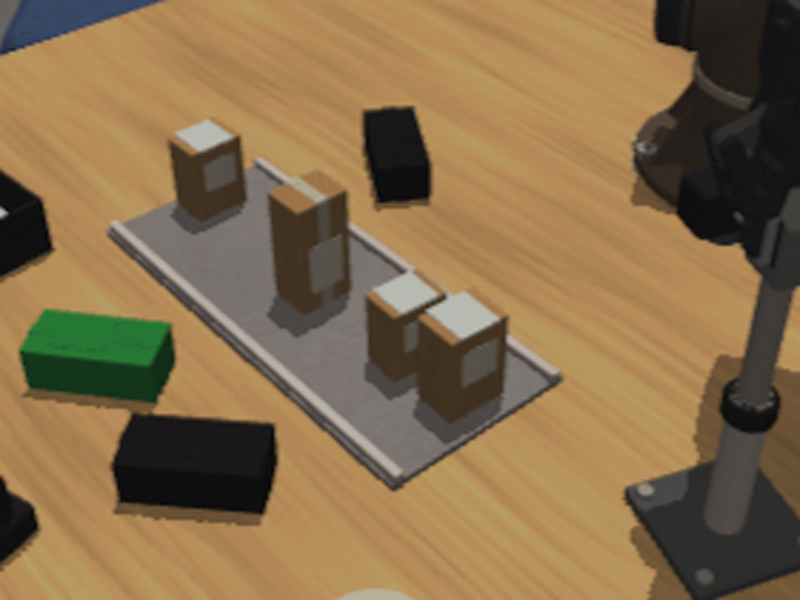

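The telescope is extended, everything in the lane stands. It settled about 0.5 mm back after the contact stop, so I press lightly into the end stop.

Run:
```python
from h import *
np.set_printoptions(precision=4,suppress=True)
def show():
    s=bot.sense();print(round(s["time"],2),"w",round(s["gripper_width"]*1e3,2),"gf",s["gripper_force"],s["ft_force"],s["position"])
p=bot.sense()["position"]
for z in(.2640,.2646,.2652):
    bot.move_straight([p[0],p[1],z],vel=.005); bot.hold(.3); show()
    if bot.sense()["ft_force"][2]<-11: break
bot.hold(1); show()
```

```text
21.75 w 34.34 gf 29.361661970615387 [ 0.6669  3.2838 -4.9693] [0.4209 0.2936 0.264 ]
22.32 w 33.9 gf 28.593798279762268 [  2.2421   4.2278 -10.75  ] [0.4209 0.2936 0.2643]
22.88 w 34.48 gf 28.08005064725876 [  4.9083   5.5538 -17.8101] [0.4209 0.2936 0.2643]
23.88 w 34.25 gf 28.080871403217316 [  3.8949   4.8875 -17.127 ] [0.4209 0.2936 0.2643]
```

Firm against the stop (position steady at 0.2643, 17 N pull), no slip.

```bash
python3 -c "
from bench import bot
print(bot.sign_off())"
```

```text
the job is handed in; nothing more can be done
None
```

The job is handed in at about 24 s: the fallen carton stands upright in its gap with the neighbours unmoved in the last picture, and the arm is holding the camera stand against its second stop with the button squeezed.

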